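Hang the pen caddy on the desk rail

ROBOT

A 7-joint arm with a two-finger parallel gripper is mounted at the origin on the work surface. World frame = base frame: x ahead of the robot, y to its left, z up, the work surface at z = 0. Lengths are in m, angles in rad, forces in N, time in s.
With the tool pointing down it reaches from about 0.4 to 0.875 m from the base axis. Payload 6.5 kg.
Tool frame: the origin (TCP) lies midway between the tips of the shut fingers; the grasp point (between the pads) lies 19 mm behind it (r.grip_point_offset is the distance from the TCP to the grasp point, in m); z points along the fingers, y is the line along which they close (so a half turn about z gives the same grasp; the last joint's range is limited). The gripper opens to 85 mm and grips with 20 to 120 N. Pads are 22 mm wide; open, the fingers measure 114 mm over their backs; the gripper's body (76 mm by 85 mm) begins 54 mm behind the grasp point. The pads swing forward as they close: fully open they stand 13 mm farther back than shut.
Start: joints at [-1.237, 0.536, -0.004, 1.538, 0.003, 1.067, -0.071], TCP at [0.253, 0.599, 0.231] pointing down, gripper open.
Joint ranges: [-2.7, 2.7], [-0.37, 2.16], [-1.27, 1.26], [0.24, 2.4], [-1.31, 4.45], [0.19, 1.91], [-2.76, 2.76]. Speed limits (rad/s): [2.39, 2.39, 3.14, 3.14, 3.14, 3.14, 3.14].

INTERFACE

Orientations are given as a unit quaternion [w, x, y, z].
In Python, from cell import monitor, vision, r, models gives the robot as it stands. The module is installed in compiled form; this text tells all that it offers.
- The arm moves only by the shell command python3 -m creep 'ROWS' [OPENING] [FORCE]. ROWS is JSON, a list of rows, each a list of 2 entries, a list of its own where there are three numbers: the shift along the tool's x, y, z in mm, then the turn about the tool's z in degrees. In form: [[[tx, ty, tz], turn], ...]. A call has 1 to 20 rows; each row is the pose to reach, as a shift and turn from the pose commanded when the call began, along the tool's axes at that moment; what a row does not reach only later rows make up. A row lasts 1/8 s, in which the tool goes at most 62.5 mm and 10.7 degrees, less where a joint would pass 70% of its speed; a pose out of reach is approached as far as the arm can. A call with a gripper value outside its range is refused whole. OPENING is the finger opening in mm, from 0 to 85.4, set as the call begins (- or left out, the last holds). The fingers move at their own pace and stop on an object; FORCE is the grip in N (left out, the last holds). Time passes only in rows, so rows that repeat a pose let the fingers close. It gives the time, the measured TCP pose, the force, the opening and the grip force at its end, in the units of the state.
- monitor.observe(): the state, without advancing time (a new reading comes with each control period).
- vision.snapshot(name): name is "scene" or "top" or "wrist"; returns a dict with "img" (400x640x3 uint8, red, green, blue), "K" (3x3 intrinsics, pixels), "D" ([k1, k2, p1, p2, k3] as OpenCV has them; the pictures are not rectified), "R" (3x3) and "t" (3): a world point X has camera coordinates R X + t; the wrist camera has in their place "T_tool_cam" (4x4, takes a point from camera to tool coordinates, whose origin is the TCP and whose axes are the flange's). Camera axes: x right, y down, z forward; pixel columns grow to the right and rows downward; lengths in m; the calibration is good to about 2 mm. A picture is of the moment at which its call begins: read the wrist's pose just before it. There is no depth.
- r.job_done(): hands the job in; it is judged then, once.
Trained networks look in the newest picture that a camera, given by its name, has taken for a name from the list of things; names that differ only in an ending like _2 or _b are one class to them, and where a whole thing is asked for, a point or a joint stands for the part that bears it (a point fixed in the world has none). Each returns a list of dicts, best first, with "score" (0 to 1); they miss things now and then, are a little off and sometimes report something else, mostly with a low value. They report only what shows in the picture. A call takes as long as a camera call. They do not tell look-alikes from the thing itself.
- models.find_in(camera, target): "extent" ([left, top, right, bottom] in pixels, round what is visible of it).
- models.cut_out(camera, target): "region" (400x640 bool, what is visible of it) and "extent" ([left, top, right, bottom] in pixels, round what is visible of it).
The state is a dict: "time": time; "joint_pos": joint angles; "qvel": joint speeds; "effort": joint torques, N m; "eef_pos": TCP position; "ee_rot": TCP orientation; "contact_force": force on the tool from outside, world axes, zero at the start; "ft_torque": the same for the moment, N m; "width": opening from 0.0 (shut) to 1.0 (fully open); "grip_force": force on a finger pad.
Only numpy, scipy, OpenCV 4.12 (cv2) and the standard library are available. Lean on these libraries where they do the work, as an engineer would, in place of code of your own. Each camera call takes 0.05 s, during which the arm holds its last target. There are 200 camera calls.

TASK

Take the white pen caddy by its blue tab, lift its hook over the lip of the sprung desk rail at the green bay, lower it behind the lip and press it down with about 20 N, for a moment, so that it clicks past the yellow strip and sits fully on the slot floor. Keeping it seated, slide it left along the rail until it touches the orange stop, then let go. Never load the rail or the stop with more than about 28 N, and leave the other things alone.

Things in the scene. Friction and masses are not known exactly. Their poses are not given: they have to be found in the camera images.
- caddy: white square pen caddy, loose, 0.15 to 0.3 kg, 70 x 70 mm, 85 high, open on top, standing on the table at the start. Origin: centre of its underside; z up; +x points to its hook side. Behind its rear wall a flat back plate (x 35 to 39 mm, z 5 to 101, 70 wide) rises to a bridge (x 35 to 51, z 95 to 101, 70 wide along y) that carries the hook's tongue below and a blue tab above
- caddy_tab (a point): grip point in the blue tab (caddy x 42 to 56, y -15 to 15, z 101 to 150 mm): caddy x 49, y 0, z 132. Grasp from above, fingers closing along the caddy's y across the 30 mm width; fingertips must stay above the bridge (z 101) and, once hung, above the beam's back wall and the stop
- caddy_tongue (a point): middle of the tongue's lower edge, on its front face (which looks at the back plate, 8 mm from it): caddy x 47, y 0, z 70 mm. The tongue is 4 mm thick (x 47 to 51), 70 wide along y, from the bridge down to z 70; its lower end is a rounded bead of 7 mm diameter (x 47 to 54)
- caddy_side (a point): left (+y) end of the bridge, the face that meets the stop: caddy x 49, y 35, z 98 mm
- rail: stand of the desk rail, fixed: two dark posts on feet, 96 mm high. Origin on the table below the middle of the beam's lip (its back face); x points away from the robot, y along the rail to the left, z up. The aluminium beam rides on spring mounts on the posts, only up and down: at rest it is up and carries the hung caddy, but pushed down harder it gives way by several mm, up to 12, and comes back
- beam: aluminium beam, 420 mm long, sprung on the stand; origin and axes as the stand's while at rest. Front lip with apron: x -5 to 0, z 60 to 136 mm. Slot behind it, floor at z 120: the lip stands 16 mm above it. Back wall x 20 to 25, up to z 152. A grey tray hangs fixed at its right end, y -204 to -148, top z 141
- bay (a point): middle of the bay, marked green, 100 mm wide, on the beam's front, back and top edges: beam x 0, y -70, z 120 mm, at the foot of the lip's back face on the slot floor; axes as the beam's. Hook on with the caddy's middle within 40 mm of it. In the slot the caddy has 3 mm play in x: pushed forward until its back plate meets the apron, the tongue is 3 mm behind the lip
- keeper: yellow strip in the slot along the whole rail, sprung towards the lip (origin and axes as the beam's). Its nose stands 4.5 mm behind the lip, 9 mm above the slot floor; above it a 25 degree ramp leads back, up to 24 mm over the floor, 11 mm behind the lip. Pushing the tongue's bead past the nose takes about 3 to 10 N down; then the strip closes above the bead and holds it
- stop: orange clamp stop sitting across the rail, fixed, 24 mm along the rail, top at z 153 mm; origin on the table under it, on the line of the lip's back face, axes as the rail's; it lies 80 to 130 mm to the left of the rail's middle
- stop_face (a point): middle of the stop's right-hand (-y) face, 144 mm above the table; the hung caddy's bridge end must meet this face. (Behind the rail, more than 90 mm from it, stand a tissue box and a desk organiser with pens up to 165 mm high, both fixed)
- mug: white mug, radius 38, 90 mm high, loose; origin at its underside
- sanitiser: clear bottle with white cap, radius 26, 130 mm high, loose; origin at its underside
- carton: red snack carton 60 x 100 x 170 mm, loose; origin at its underside
- puck: white round device, radius 55, 24 mm high, loose; origin at its underside
- tape: roll of clear tape, radius 30, 22 mm high, loose; origin at its underside
Things that resemble listed ones, but are neither listed nor needed, are in the scene too. Leave any black or purple look-alike of the caddy alone.

How it is judged:
By the outcome, as a careful person would: the job done as asked, in the order asked, and still so for the second after the job is handed in, with the robot touching nothing.
It also fails if it takes over 64 s, if anything falls off the work surface, if the arm or the gripper's body presses on something with over 40 N, if the wrist force passes 120 N, or if a joint passes its speed limit or range.

## Working session

There is one attempt and no reset: what is moved stays moved. The work goes in short steps, Python scripts to look and compute and a shell command to move; the robot and the scene stay as the last step left them, time stands still between calls to the robot, and variables do not carry over. Pictures are saved under pics/ and viewed, at most 10 in all, crops included, and the job is handed in when it is done.

```bash
mkdir -p pics; python3 - <<'E'
from cell import monitor, vision, r, models
import cv2,numpy as np
s=monitor.observe(); print(s['time'],s['eef_pos'],s['ee_rot'],s['contact_force'],s['width'],r.grip_point_offset)
ims=[]
for c in ['scene','top']:
    d=vision.snapshot(c); cv2.imwrite(f'pics/{c}0.png',d['img'][:,:,::-1])
    print(c,np.round(d['K'],1).tolist(),d['D'],np.round(d['R'],3).tolist(),d['t'])
    for n in ['caddy','caddy_tab','stop','bay','beam','rail','stop_face','caddy_tongue']:
        try: print(n,[(round(q['score'],2),np.round(q['extent']).astype(int).tolist()) for q in models.find_in(c,n)][:5])
        except Exception as e: print(n,e)
E
```

```text
0.0 [0.25275873 0.59814946 0.23041698] [-1.16827994e-04  1.98531886e-01  9.80094041e-01 -8.64850821e-04] [0.93333087 0.28111795 0.4235619 ] 0.9978467610081132 0.0187
scene [[493.4, 0.0, 322.7], [0.0, 493.4, 206.9], [0.0, 0.0, 1.0]] [-0.03861113  0.          0.          0.          0.        ] [[-0.44, 0.898, 0.002], [0.705, 0.347, -0.618], [-0.556, -0.27, -0.786]] [ 0.19779982 -0.24278493  1.64305941]
caddy [(0.91, [254, 119, 283, 164]), (0.79, [174, 214, 220, 262]), (0.59, [177, 175, 222, 217])]
caddy_tab [(0.9, [253, 118, 285, 167]), (0.62, [175, 211, 225, 263]), (0.61, [178, 175, 221, 219])]
stop [(0.72, [367, 277, 384, 294])]
bay [(0.76, [241, 217, 417, 324])]
beam [(0.67, [242, 216, 418, 324])]
rail [(0.87, [241, 218, 420, 356])]
stop_face [(0.5, [368, 276, 384, 298])]
caddy_tongue [(0.92, [181, 176, 222, 218]), (0.81, [254, 119, 284, 166]), (0.7, [176, 213, 226, 264])]
top [[372.6, 0.0, 321.8], [0.0, 372.6, 196.4], [0.0, 0.0, 1.0]] [-0.01139373  0.          0.          0.          0.        ] [[-0.021, -1.0, 0.02], [-0.999, 0.02, -0.027], [0.027, -0.021, -0.999]] [-0.00963922  0.43814075  1.16719286]
caddy [(0.82, [382, 109, 427, 142]), (0.67, [416, 144, 452, 185]), (0.66, [392, 236, 426, 274])]
caddy_tab [(0.89, [416, 144, 452, 188]), (0.84, [395, 237, 430, 274])]
stop [(0.59, [230, 124, 245, 146]), (0.31, [444, 127, 463, 146])]
bay [(0.72, [203, 123, 360, 164])]
beam []
rail [(0.64, [203, 111, 356, 162]), (0.44, [413, 145, 453, 186])]
stop_face [(0.75, [230, 122, 239, 146]), (0.55, [413, 145, 452, 184])]
caddy_tongue [(0.83, [380, 110, 428, 141]), (0.66, [394, 238, 429, 273]), (0.58, [415, 147, 451, 185]), (0.29, [436, 224, 471, 260])]
```

View pics/scene0.png

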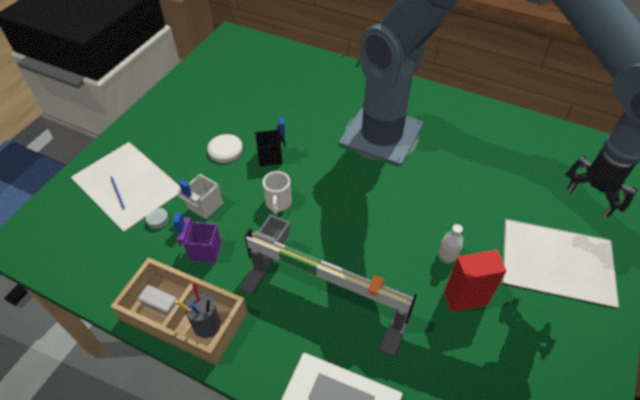

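View pics/top0.png

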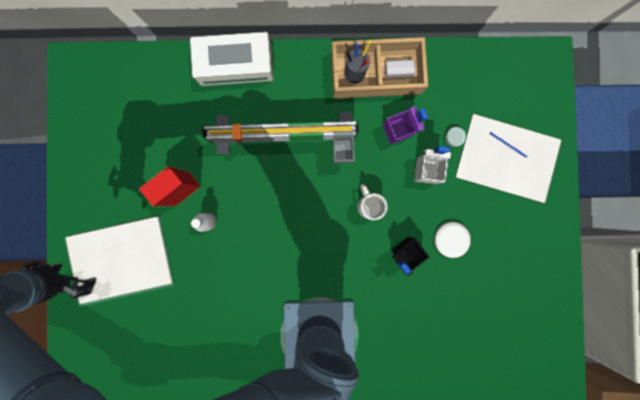

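Candidates: the white caddy is at top (433,168) / scene (203,195). The purple one is at top (404,125) / scene (202,242) and the black one at top (410,253) / scene (268,147). I choose the white one, and check it in a close crop together with the rail.

```bash
cat > h.py <<'E'
import numpy as np,cv2
from scipy.spatial.transform import Rotation as Ro
from cell import monitor, vision, r, models
def Rt(s): return Ro.from_quat(np.roll(s['ee_rot'],-1)).as_matrix()
def snap(c):
    s=monitor.observe(); d=vision.snapshot(c)
    if c=='wrist':
        T=np.eye(4);T[:3,:3]=Rt(s);T[:3,3]=s['eef_pos']
        M=np.linalg.inv(T@np.array(d['T_tool_cam'])); d['R']=M[:3,:3];d['t']=M[:3,3]
    return d
def back(d,uv,z):
    p=cv2.undistortPoints(np.array(uv,float).reshape(-1,1,2),np.array(d['K']),np.array(d['D'])).reshape(-1,2)
    R=np.array(d['R']);C=-R.T@np.array(d['t']); v=np.c_[p,np.ones(len(p))]@R
    return C+v*((z-C[2])/v[:,2])[:,None]
def proj(d,X):
    return cv2.projectPoints(np.array(X,float).reshape(-1,3),cv2.Rodrigues(np.array(d['R']))[0],np.array(d['t']),np.array(d['K']),np.array(d['D']))[0].reshape(-1,2)
def yaw(s): # angle of tool y axis in world xy
    R=Rt(s); return np.degrees(np.arctan2(R[1,1],R[0,1]))
E
python3 - <<'E'
from h import *
d=snap('top');im=d['img'][:,:,::-1]
a=cv2.resize(im[138:198,400:480],(400,300),interpolation=2)
e=snap('scene')['img'][:,:,::-1]
a2=cv2.resize(e[170:230,165:245],(400,300),interpolation=2)
b=cv2.resize(im[105:170,198:363],(800,300),interpolation=2)
cv2.imwrite('pics/c1.png',np.vstack([np.hstack([a,a2]),b]))
s=monitor.observe();print(Rt(s).round(3).tolist(),yaw(s))
print(back(d,[(433,168)],.085),back(d,[(443,152)],.15))
E
```

```text
[[-0.921, 0.389, 0.0], [0.389, 0.921, -0.0], [-0.0, -0.0, -1.0]] 67.09822100848788
[[ 0.5132199  -0.34829232  0.085     ]] [[ 0.55117104 -0.3567281   0.15      ]]
```

View pics/c1.png

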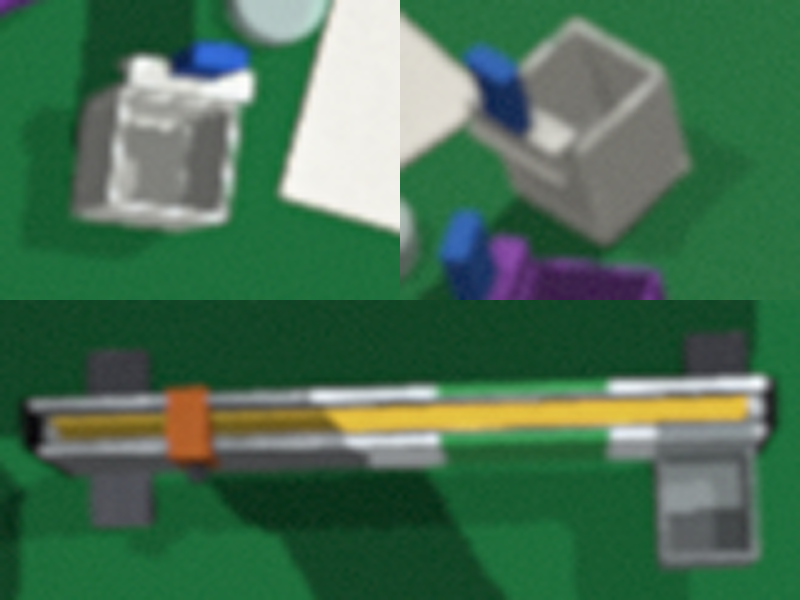

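The crop confirms the white caddy: the blue tab is at about top (443,150) on its far side, and it is yawed about -10°. The stop is orange at top (237,132), the bay green at top (306,133), and the rail is nearly parallel to y. I'll move above the caddy and look with the wrist camera.

```bash
python3 -m creep '[[[-375,-382,-70],-6],[[-375,-382,-70],-6],[[-375,-382,-70],-6],[[-375,-382,-70],-6],[[-375,-382,-70],-6],[[-375,-382,-70],-6],[[-375,-382,-70],-6],[[-375,-382,-70],-6],[[-375,-382,-70],-6],[[-596,-777,-70],-13],[[-596,-777,-70],-13],[[-596,-777,-70],-13],[[-596,-777,-70],-13],[[-596,-777,-70],-13],[[-596,-777,-70],-13],[[-596,-777,-70],-13],[[-596,-777,-70],-13],[[-596,-777,-70],-13],[[-596,-777,-70],-13]]' 60
python3 - <<'E'
from h import *
s=monitor.observe();print(s['time'],s['eef_pos'],yaw(s),s['contact_force'],s['width'])
d=snap('wrist');cv2.imwrite('pics/w1.png',d['img'][:,:,::-1])
print(np.round(d['T_tool_cam'],3).tolist())
for n in ['caddy','caddy_tab']: print(n,[(round(q['score'],2),np.round(q['extent']).tolist()) for q in models.find_in('wrist',n)][:4])
e=snap('top'); cv2.imwrite('pics/t1.png',e['img'][:,:,::-1])
for c,n in (('top','stop'),('top','bay'),('top','beam')):print(n,[(round(q['score'],2),np.round(q['extent'],1).tolist()) for q in models.find_in(c,n)][:4])
E
```

```text
time: 3.38
eef_pos: [0.5002, -0.3468, 0.3012]
ee_rot: [0.0, 0.085, 0.996, 0.001]
contact_force: [0.6, 0.3, 1.0]
width: 0.703
grip_force: 0.0
3.375 [ 0.50017491 -0.3468192   0.3011994 ] 80.22854060781039 [0.59904914 0.25376154 1.01990478] 0.7034686038603968
[[0.002, -0.95, -0.311, 0.08], [1.0, 0.002, 0.0, -0.0], [0.0, -0.311, 0.95, -0.143], [0.0, 0.0, 0.0, 1.0]]
caddy [(0.74, [289.0, 136.0, 357.0, 256.0]), (0.69, [368.0, 214.0, 463.0, 338.0])]
caddy_tab [(0.9, [365.0, 214.0, 462.0, 341.0]), (0.76, [291.0, 138.0, 358.0, 252.0])]
stop [(0.74, [231.4, 124.8, 243.5, 145.6])]
bay [(0.62, [199.9, 121.4, 358.6, 164.4])]
beam [(0.87, [201.3, 125.0, 355.2, 167.4])]
```

View pics/w1.png

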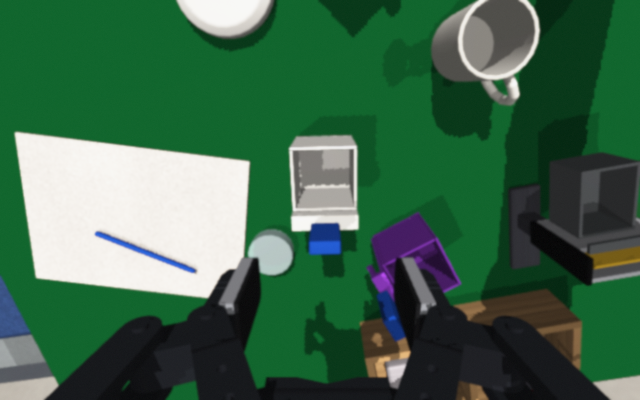

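Wrist view: the white caddy is at (323,185) with its blue tab at (325,238). The purple one is at (415,255), the pale puck-like cap at (270,252). I'll fit the caddy pose to the masks, and the rail pose to the top view.

```bash
cat >> h.py <<'E'
from scipy.optimize import minimize
def box(x0,x1,y0,y1,z0,z1): return np.array([[x,y,z] for x in(x0,x1) for y in(y0,y1) for z in(z0,z1)])/1e3
TAB=box(42,56,-15,15,101,150)
CAD=[box(-35,35,-35,35,0,85),box(35,51,-35,35,95,101),box(35,39,-35,35,5,101),TAB]
def pose(p,X,z=0): c,s_=np.cos(p[2]),np.sin(p[2]); return np.c_[p[0]+c*X[:,0]-s_*X[:,1],p[1]+s_*X[:,0]+c*X[:,1],X[:,2]+z]
def rend(d,p,parts,z=0,S=4):
    m=np.zeros((400,640),np.float32)
    M=np.zeros((400*S,640*S),np.uint8)
    for X in parts: cv2.fillConvexPoly(M,cv2.convexHull(np.round((proj(d,pose(p,X,z))+.5)*S).astype(np.int32)),1)
    return cv2.resize(M.astype(np.float32),(640,400),interpolation=cv2.INTER_AREA)
def fit(f,p0,sc):
    b=np.array(p0,float)
    for k in (1,.3):
        sim=np.vstack([b]+[b+np.eye(len(b))[i]*sc[i]*k for i in range(len(b))])
        q=minimize(f,b,method='Nelder-Mead',options=dict(initial_simplex=sim,maxiter=150)); b=q.x
    return b,q.fun
E
python3 - <<'E'
from h import *
d=snap('wrist');im=d['img'].astype(int)
R,G,B=[im[:,:,i] for i in range(3)]
roi=np.zeros((400,640),bool);roi[125:262,280:365]=1
blue=(B>R+40)&(B>G+30)&roi
caddy=((~((G>R+25)&(G>B+20)))&roi)
n,l,st,_=cv2.connectedComponentsWithStats(caddy.astype(np.uint8)); print(st.tolist())
caddy=(l==l[220,300])
f=lambda p: np.abs(rend(d,p,CAD)-caddy).sum()+2*np.abs(rend(d,p,[TAB])-blue).sum()
p,e=fit(f,[.5,-.35,-.17],[.02,.02,.1]);print('caddy',p[:2],np.degrees(p[2]),e,caddy.sum(),blue.sum())
t=pose(p,np.array([[.049,0,.132]]))[0];print('tab',t)
s=monitor.observe();dw=t-s['eef_pos'];R_=Rt(s);dw[2]=t[2]-r.grip_point_offset-s['eef_pos'][2]
print('shift mm',(R_.T@dw*1e3).round(1),'turn',-(np.degrees(p[2])+90-yaw(s)))
# rail: yellow strip & orange & green in top
d=snap('top');hsv=cv2.cvtColor(d['img'],cv2.COLOR_RGB2HSV);
roi=np.zeros((400,640),bool);roi[105:170,195:365]=1
H,Sx,V=cv2.split(hsv)
y=(H>18)&(H<32)&(Sx>120)&roi;o=(H>3)&(H<=16)&(Sx>130)&roi
for nm,m in (('yellow',y),('orange',o)):
    P=np.argwhere(m)[:,::-1]; print(nm,len(P),P.min(0),P.max(0),P.mean(0))
P=np.argwhere(y)[:,::-1].astype(float); W=back(d,P,.135); k=np.polyfit(W[:,1],W[:,0],1);print('strip x=',k, 'y range',W[:,1].min(),W[:,1].max())
E
```

```text
[[0, 0, 640, 400, 248481], [291, 135, 69, 121, 7119], [280, 231, 16, 31, 400]]
caddy [ 0.51208608 -0.35205458] -8.171901244410215 349.625 7119 962
tab [ 0.56058854 -0.35901961  0.132     ]
shift mm [-6.170e+01  1.000e-01  1.881e+02] turn -1.702013828563011
yellow 653 [209 123] [351 134] [281.55895865 129.96324655]
orange 127 [232 124] [241 140] [236.81102362 131.8976378 ]
strip x= [-0.0141006   0.62476413] y range -0.10243195585816146 0.2964320586516271
```

```bash
python3 -m creep '[[[-62,0,60],-1.7],[[-62,0,60],-1.7],[[-62,0,110],-1.7],[[-62,0,150],-1.7],[[-62,0,186],-1.7],[[-62,0,186],-1.7],[[-62,0,186],-1.7]]' 55
python3 -m creep '[[[0,0,0],0],[[0,0,0],0],[[0,0,0],0],[[0,0,0],0]]' 10 60
python3 -m creep '[[[0,0,-30],0],[[0,0,-80],0],[[0,0,-130],0],[[0,0,-170],0],[[0,0,-170],0],[[0,0,-170],0]]'
python3 - <<'E'
from h import *
s=monitor.observe();print(yaw(s),s)
d=snap('wrist');cv2.imwrite('pics/w2.png',d['img'][:,:,::-1])
d=snap('scene');cv2.imwrite('pics/s2.png',d['img'][:,:,::-1])
E
```

```text
time: 4.7
eef_pos: [0.5615, -0.3604, 0.1169]
ee_rot: [0.001, 0.072, 0.997, -0.001]
contact_force: [0.2, -0.1, 0.1]
width: 0.645
grip_force: 0.0
time: 5.2
eef_pos: [0.562, -0.3601, 0.1172]
ee_rot: [0.002, 0.071, 0.997, -0.0]
contact_force: [0.7, 0.9, 7.5]
width: 0.341
grip_force: 59.7
time: 5.95
eef_pos: [0.5601, -0.3591, 0.2844]
ee_rot: [-0.001, 0.072, 0.997, 0.0]
contact_force: [0.7, -0.5, -1.6]
width: 0.346
grip_force: 59.8
81.79673195741405 {'time': 5.95, 'joint_pos': array([ 0.18206955,  0.55510286,  0.49247129,  1.45587403, -0.27083137,
        1.19988539,  2.13821665]), 'qvel': array([-0.00011224,  0.01984207, -0.0068745 ,  0.01743957, -0.00189026,
       -0.00087888,  0.0013121 ]), 'effort': array([ 2.22808840e-01, -5.92756033e+01,  9.03385967e+00, -2.82542700e+01,
        6.72389846e-02,  8.57632403e-03, -2.29192730e-03]), 'eef_pos': array([ 0.56014286, -0.35911899,  0.28438046]), 'ee_rot': array([-6.10204785e-04,  7.15256045e-02,  9.97438472e-01,  4.58957898e-04]), 'contact_force': array([ 0.68318291, -0.5298134 , -1.57345729]), 'ft_torque': array([-0.04845428, -0.05564555,  0.015644  ]), 'grip_force': 59.80490684509277, 'width': 0.34616569474655395}
```

View pics/w2.png

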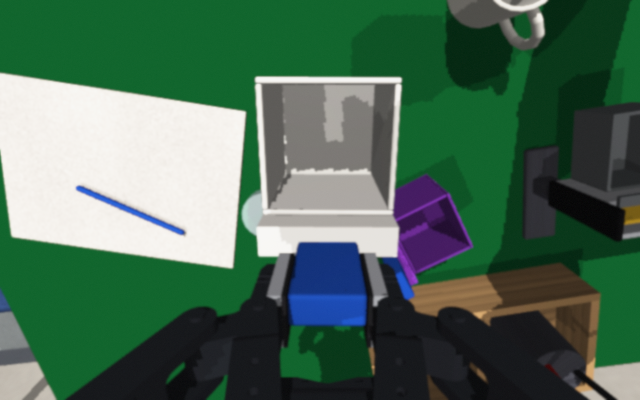

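The wrist view shows the caddy held by its tab at (328,280), hanging straight. The purple one is untouched at (432,230). Carrying it to in front of the bay.

```bash
python3 -m creep '[[[56,385,0],-9],[[56,385,0],-9],[[56,385,0],-9],[[56,385,0],-9],[[56,385,0],-9],[[56,385,0],-9],[[56,385,0],-9],[[56,385,0],-9],[[56,385,0],-9],[[56,385,0],-9]]'
python3 - <<'E'
from h import *
s=monitor.observe();print(yaw(s))
d=snap('wrist');a=d['img'][:,:,::-1].copy();cv2.imwrite('pics/w3.png',a)
np.savez('w3.npz',**{k:np.array(d[k]) for k in ('img','K','D','R','t')})
for n in ['stop','bay','beam']: print(n,[(round(q['score'],2),np.round(q['extent']).tolist()) for q in models.find_in('wrist',n)][:3])
# caddy in hand fit
im=d['img'].astype(int);R,G,B=[im[:,:,i] for i in range(3)]
e=snap('top');cv2.imwrite('pics/t3.png',e['img'][:,:,::-1])
np.savez('t3.npz',**{k:np.array(e[k]) for k in ('img','K','D','R','t')})
E
```

```text
time: 7.3
eef_pos: [0.5602, 0.0272, 0.2852]
ee_rot: [-0.0, -0.005, 1.0, -0.0]
contact_force: [-0.9, -0.2, -1.5]
width: 0.343
grip_force: 60.4
90.61214452357133
stop [(0.72, [512.0, 212.0, 562.0, 280.0])]
bay [(0.87, [156.0, 144.0, 640.0, 276.0])]
beam [(0.94, [159.0, 148.0, 640.0, 276.0]), (0.54, [181.0, 236.0, 624.0, 260.0])]
```

View pics/w3.png

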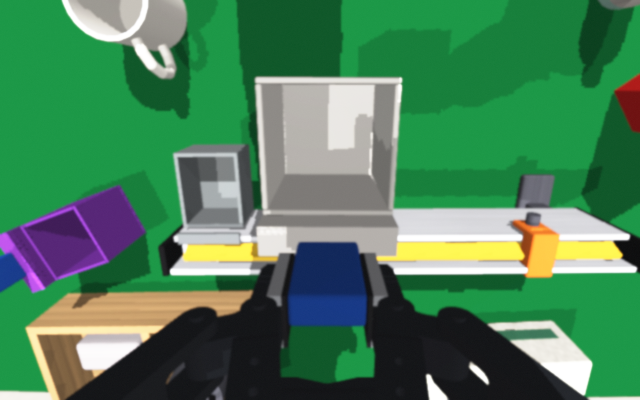

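The rail lies across rows 215–275, the stop is at (541,250), the tray at (213,190), and the caddy bridge spans (257..398, 213..255). I'll measure the rail line, the stop face and the bridge.

```bash
python3 - <<'E'
from h import *
d=dict(np.load('w3.npz'));im=d['img'].astype(int)
w=(im.min(2)>110)  # whiteish
pts=[]
for c in list(range(190,245,5))+list(range(415,510,5))+list(range(565,625,5)):
    g=im[262:285,c].min(1).astype(float); k=np.argmin(np.diff(g)); pts.append((c,262+k+.5))
pts=np.array(pts);W=back(d,pts,.152);k=np.polyfit(W[:,1],W[:,0],1);res=W[:,0]-np.polyval(k,W[:,1])
print('backwall rear edge x=',k,'yaw',-np.degrees(k[0]),'res',res.std()*1e3)
H=cv2.cvtColor(d['img'],cv2.COLOR_RGB2HSV);o=(H[:,:,0]>5)&(H[:,:,0]<=16)&(H[:,:,1]>150);o[:,:480]=0;o[:200]=0;o[300:]=0
P=np.argwhere(o)[:,::-1];print('orange',P.min(0),P.max(0))
for r0 in (250,258,266,272): c=P[P[:,1]==r0][:,0]; print(r0,c.min(),c.max(),back(d,[(c.min(),r0),(c.max()+1,r0)],.153)[:,:2].round(4).tolist())
print('beam ends',back(d,[(172,274),(636,271)],.152))
# bridge in hand: unknown z -> use width 70
q=np.array([(257.5,213),(398.5,213),(258,255),(397.5,253)])
s=monitor.observe();z=s['eef_pos'][2]+r.grip_point_offset-.134+.101
print('bridge at z',z,back(d,q,z).round(4).tolist(),s['eef_pos'])
E
```

```text
backwall rear edge x= [-0.01714927  0.63986034] yaw 0.9825809626031261 res 0.36932039998780314
orange [513 221] [557 276]
250 522 531 [[0.6128, 0.1987], [0.6127, 0.2076]]
258 524 529 [[0.6205, 0.202], [0.6205, 0.2073]]
266 527 528 [[0.6284, 0.2062], [0.6284, 0.208]]Traceback (most recent call last):
  File "<stdin>", line 11, in <module>
    return umr_minimum(a, axis, None, out, keepdims, initial, where)
ValueError: zero-size array to reduction operation minimum which has no identity
```

```bash
python3 - <<'E'
from h import *
d=dict(np.load('w3.npz'))
print('beam ends',back(d,[(170,274),(636,271)],.152).round(4).tolist(), 'stop top R/L',back(d,[(528,275),(552,275)],.153).round(4).tolist())
q=np.array([(257.5,213),(398.5,213),(258,255),(397.5,253)])
s=monitor.observe();z=s['eef_pos'][2]+r.grip_point_offset-.134+.101
print('bridge at z',z,back(d,q,z).round(4).tolist(),s['eef_pos'])
# green marks on back wall top near z .152
H=cv2.cvtColor(d['img'],cv2.COLOR_RGB2HSV)
t=dict(np.load('t3.npz'));
import sys
t0=cv2.imread('pics/top0.png');h=cv2.cvtColor(t0,cv2.COLOR_BGR2HSV)
print(back(t,[(198+440/4.85,105+85/4.615),(198+608/4.85,105+80/4.615)],.152).round(4).tolist())
E
```

```text
beam ends [[0.641, -0.1128, 0.152], [0.6332, 0.3077, 0.152]] stop top R/L [[0.6374, 0.2089, 0.153], [0.6373, 0.2307, 0.153]]
bridge at z 0.2710169085341506 [[0.5378, -0.0062, 0.271], [0.537, 0.0615, 0.271], [0.5602, -0.0071, 0.271], [0.5582, 0.0626, 0.271]] [0.56021022 0.02891389 0.28531691]
[[0.6378, 0.0718, 0.152], [0.6392, -0.0241, 0.152]]
```

```bash
python3 -m creep '[[[-20,0,40],-0.3],[[-20,0,80],-0.3],[[-20,0,92],-0.3],[[-20,0,92],-0.3],[[-20,0,92],-0.3]]'
python3 -m creep '[[[-8,0,0],0],[[-14,0,0],0],[[-18,0,0],0],[[-20,0,0],0],[[-22,0,0],0],[[-24,0,0],0],[[-25,0,0],0],[[-25,0,0],0]]'
python3 - <<'E'
from h import *
s=monitor.observe();print(yaw(s),s['contact_force'],s['ft_torque'])
d=snap('wrist');a=d['img'][:,:,::-1].copy()
b=snap('scene')['img'][200:340,220:430,::-1]
cv2.imwrite('pics/w4.png',np.vstack([cv2.resize(a[190:300,100:640],(640,130)),cv2.resize(b,(640,427),interpolation=2)]))
E
```

```text
time: 8.18
eef_pos: [0.5813, 0.0297, 0.195]
ee_rot: [0.001, -0.009, 1.0, 0.0]
contact_force: [0.8, -0.0, -1.3]
width: 0.339
grip_force: 60.3
time: 9.18
eef_pos: [0.6052, 0.0302, 0.1933]
ee_rot: [0.0, -0.01, 1.0, -0.0]
contact_force: [-0.4, -0.0, -2.2]
width: 0.34
grip_force: 60.4
91.09521634105991 [-0.43568357 -0.02554076 -2.22801623] [ 0.00110516 -0.07757678  0.02547997]
```

View pics/w4.png

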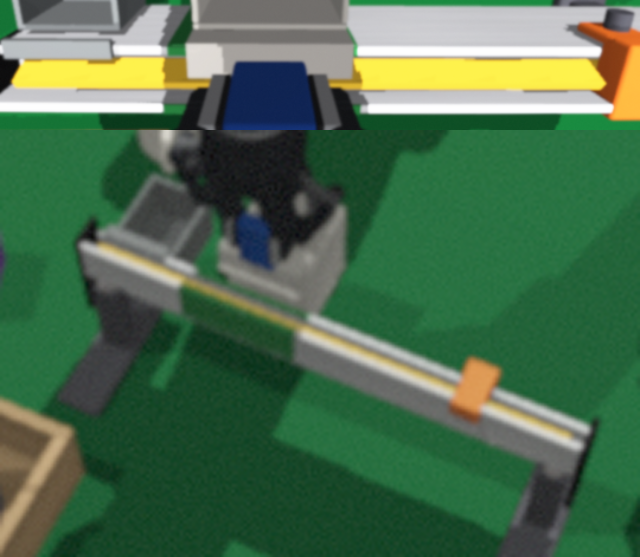

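The caddy is in front of the lip over the green bay, level, with no contact yet. I'll feel forward for the apron.

```bash
python3 -m creep '[[[-6,0,0],0],[[-10,0,0],0],[[-12,0,0],0],[[-12,0,0],0]]'
python3 -m creep '[[[-1,0,0],0],[[-2,0,0],0],[[-2,0,0],0]]'
python3 -m creep '[[[-1,0,0],0],[[-2,0,0],0],[[-2,0,0],0]]'
```

```text
time: 9.78
eef_pos: [0.6173, 0.0304, 0.1932]
ee_rot: [-0.0, -0.01, 1.0, -0.0]
contact_force: [0.5, -0.4, -2.5]
width: 0.341
grip_force: 60.4
time: 10.15
eef_pos: [0.6193, 0.0304, 0.1934]
ee_rot: [0.0, -0.01, 1.0, 0.0]
contact_force: [-0.0, 0.5, -1.3]
width: 0.344
grip_force: 60.4
time: 10.52
eef_pos: [0.6205, 0.0305, 0.1931]
ee_rot: [-0.001, -0.01, 1.0, 0.0]
contact_force: [-2.4, 0.1, -0.1]
width: 0.343
grip_force: 60.5
```

```bash
python3 -m creep '[[[-1,0,0],0],[[-1,0,0],0]]'; python3 -m creep '[[[0.5,0,0],0],[[0.5,0,0],0]]'; python3 -m creep '[[[1,0,0],0],[[1.5,0,0],0],[[1.5,0,0],0]]'
```

```text
time: 10.78
eef_pos: [0.6208, 0.0305, 0.1929]
ee_rot: [-0.002, -0.01, 1.0, 0.0]
contact_force: [-6.6, -0.6, 1.8]
width: 0.341
grip_force: 60.7
time: 11.02
eef_pos: [0.6208, 0.0304, 0.193]
ee_rot: [-0.001, -0.01, 1.0, 0.0]
contact_force: [-4.3, -0.0, 0.9]
width: 0.342
grip_force: 60.7
time: 11.4
eef_pos: [0.6203, 0.0305, 0.1932]
ee_rot: [0.0, -0.01, 1.0, -0.0]
contact_force: [-2.5, -0.3, -2.5]
width: 0.34
grip_force: 60.3
```

```bash
python3 -m creep '[[[1,0,0],0],[[1.2,0,3],0],[[1.2,0,6],0],[[1.2,0,9],0],[[1.2,0,11],0],[[1.2,0,11],0]]'; python3 -m creep '[[[0,0,2],0],[[0,0,4],0],[[0,0,4],0]]'
```

```text
time: 12.15
eef_pos: [0.6185, 0.0304, 0.182]
ee_rot: [-0.001, -0.009, 1.0, -0.0]
contact_force: [-3.2, 0.2, -2.7]
width: 0.335
grip_force: 60.6
time: 12.52
eef_pos: [0.6187, 0.0304, 0.1781]
ee_rot: [-0.0, -0.01, 1.0, -0.0]
contact_force: [-3.0, 0.4, 0.1]
width: 0.34
grip_force: 60.8
```

```bash
python3 -m creep '[[[0,0,2],0],[[0,0,4],0],[[0,0,4],0]]'; python3 -m creep '[[[0,0,2],0],[[0,0,3],0],[[0,0,3],0]]';  python3 -m creep '[[[0,0,2],0],[[0,0,3],0],[[0,0,3],0]]'
```

```text
time: 12.9
eef_pos: [0.6185, 0.0304, 0.1738]
ee_rot: [-0.001, -0.01, 1.0, -0.0]
contact_force: [-3.9, 0.1, 0.3]
width: 0.338
grip_force: 60.6
time: 13.28
eef_pos: [0.6186, 0.0305, 0.1708]
ee_rot: [-0.0, -0.01, 1.0, -0.0]
contact_force: [-3.6, 0.2, -4.1]
width: 0.343
grip_force: 60.4
time: 13.65
eef_pos: [0.6188, 0.0305, 0.1679]
ee_rot: [-0.0, -0.01, 1.0, -0.0]
contact_force: [-2.3, -0.1, -5.0]
width: 0.339
grip_force: 60.0
```

```bash
python3 -m creep '[[[0,0,1],0],[[0,0,2],0],[[0,0,2],0]]'; python3 -m creep '[[[0,0,1],0],[[0,0,2],0],[[0,0,2],0]]'
```

```text
time: 14.02
eef_pos: [0.6195, 0.0305, 0.167]
ee_rot: [0.001, -0.01, 1.0, 0.0]
contact_force: [-4.2, 1.0, 3.2]
width: 0.337
grip_force: 60.9
time: 14.4
eef_pos: [0.6195, 0.0305, 0.165]
ee_rot: [0.001, -0.01, 1.0, 0.0]
contact_force: [-3.9, -0.3, 6.3]
width: 0.342
grip_force: 61.4
```

```bash
python3 -m creep '[[[0,0,1],0],[[0,0,2],0],[[0,0,2],0]]'; python3 -m creep '[[[0,0,1],0],[[0,0,2],0],[[0,0,2],0]]'
```

```text
time: 14.78
eef_pos: [0.6196, 0.0305, 0.1634]
ee_rot: [0.001, -0.01, 1.0, 0.0]
contact_force: [-5.7, 0.5, 9.3]
width: 0.342
grip_force: 61.8
time: 15.15
eef_pos: [0.6197, 0.0305, 0.1618]
ee_rot: [0.001, -0.01, 1.0, 0.0]
contact_force: [-5.4, 1.2, 13.8]
width: 0.336
grip_force: 62.2
```

```bash
python3 -m creep '[[[0,0,1],0],[[0,0,2],0],[[0,0,2],0]]'; python3 -m creep '[[[0,0,0.5],0],[[0,0,0.5],0]]'
```

```text
time: 15.52
eef_pos: [0.6197, 0.0305, 0.1603]
ee_rot: [0.001, -0.01, 1.0, 0.0]
contact_force: [-7.4, 1.2, 15.4]
width: 0.342
grip_force: 62.6
time: 15.78
eef_pos: [0.6197, 0.0305, 0.1599]
ee_rot: [0.001, -0.01, 1.0, 0.0]
contact_force: [-6.7, -0.3, 17.1]
width: 0.34
grip_force: 62.7
```

```bash
python3 -m creep '[[[0,0,1],0],[[0,0,1.5],0],[[0,0,1.5],0]]'; python3 -c "
from h import *
print(monitor.observe()['contact_force'])
d=snap('wrist');cv2.imwrite('pics/w5.png',d['img'][:,:,::-1])"
```

```text
time: 16.15
eef_pos: [0.6198, 0.0305, 0.1587]
ee_rot: [0.001, -0.01, 1.0, 0.0]
contact_force: [-8.9, 0.5, 18.9]
width: 0.345
grip_force: 63.0
[-8.89497494  0.4703697  18.90255487]
```

```bash
python3 -m creep '[[[0.5,0,-3],0],[[0.5,0,-6],0],[[0.5,0,-9],0],[[0.5,0,-9],0]]';python3 -m creep '[[[0,0,-1],0],[[0,0,-2],0],[[0,0,-2],0]]'
```

```text
time: 16.7
eef_pos: [0.6193, 0.0305, 0.166]
ee_rot: [0.001, -0.01, 1.0, 0.0]
contact_force: [-2.3, 1.1, 5.0]
width: 0.342
grip_force: 61.1
time: 17.08
eef_pos: [0.6185, 0.0304, 0.1671]
ee_rot: [0.0, -0.01, 1.0, -0.0]
contact_force: [-1.0, -0.5, 1.1]
width: 0.339
grip_force: 60.7
```

```bash
python3 -m creep '[[[0,0,-1],0],[[0,0,-1.5],0],[[0,0,-1.5],0]]'; python3 -m creep '[[[0,0,1],0],[[0,0,2.5],0],[[0,0,2.5],0]]'
```

```text
time: 17.45
eef_pos: [0.6176, 0.0305, 0.1679]
ee_rot: [-0.001, -0.01, 1.0, -0.0]
contact_force: [-1.2, 0.4, -7.1]
width: 0.34
grip_force: 59.8
time: 17.82
eef_pos: [0.6186, 0.0304, 0.1668]
ee_rot: [0.0, -0.01, 1.0, 0.0]
contact_force: [-4.1, -0.0, 2.9]
width: 0.345
grip_force: 60.9
```

The keeper holds the tongue: a light tug gave -7 N. I'll slide left.

```bash
python3 -m creep '[[[0,3,0],0],[[0,9,0],0],[[0,16,0],0],[[0,24,0],0],[[0,32,0],0],[[0,40,0],0],[[0,48,0],0],[[0,56,0],0],[[0,64,0],0],[[0,70,0],0],[[0,75,0],0],[[0,78,0],0],[[0,80,0],0],[[0,80,0],0]]'
```

```text
time: 19.58
eef_pos: [0.6169, 0.1107, 0.1663]
ee_rot: [-0.0, -0.01, 1.0, 0.0]
contact_force: [-1.8, -3.3, 5.2]
width: 0.338
grip_force: 61.1
```

```bash
python3 -m creep '[[[0,4,0],0],[[0,10,0],0],[[0,17,0],0],[[0,24,0],0],[[0,31,0],0],[[0,38,0],0],[[0,44,0],0],[[0,48,0],0],[[0,50,0],0],[[0,51,0],0],[[0,51,0],0]]'
python3 - <<'E'
from h import *
d=snap('wrist');a=d['img'][:,:,::-1];cv2.imwrite('pics/w6.png',a)
print(monitor.observe()['contact_force'])
E
```

```text
time: 20.95
eef_pos: [0.616, 0.1614, 0.1663]
ee_rot: [-0.0, -0.009, 1.0, 0.0]
contact_force: [-1.3, -3.9, 4.2]
width: 0.339
grip_force: 61.1
[-1.92756846 -3.71042106  4.34619542]
```

View pics/w6.png

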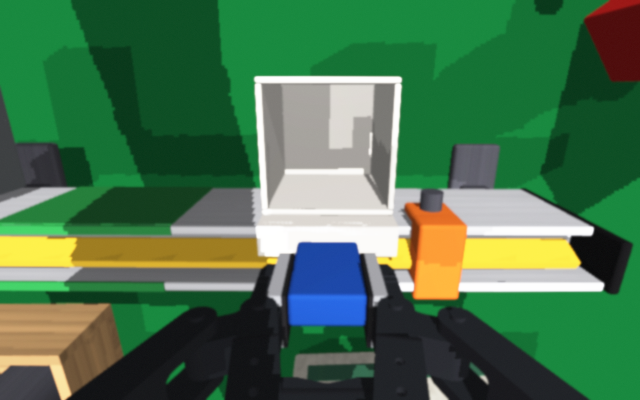

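The caddy is hooked on. The bridge's left end is at column 398 and the stop face at about 411, so the gap is roughly 6–7 mm.

```bash
python3 -m creep '[[[0,1.5,0],0],[[0,3,0],0],[[0,4,0],0],[[0,5,0],0],[[0,5,0],0]]'; python3 -m creep '[[[0,1,0],0],[[0,1.5,0],0],[[0,1.5,0],0]]'; python3 -m creep '[[[0,1,0],0],[[0,1,0],0]]'
```

```text
time: 21.62
eef_pos: [0.6159, 0.1666, 0.1663]
ee_rot: [0.0, -0.01, 1.0, 0.0]
contact_force: [-1.7, -3.3, 3.9]
width: 0.339
grip_force: 61.1
time: 22.0
eef_pos: [0.6159, 0.168, 0.1663]
ee_rot: [0.0, -0.01, 1.0, 0.0]
contact_force: [-2.4, -3.7, 4.2]
width: 0.341
grip_force: 61.1
time: 22.25
eef_pos: [0.6159, 0.1691, 0.1663]
ee_rot: [0.0, -0.01, 1.0, 0.0]
contact_force: [-2.0, -4.1, 4.8]
width: 0.342
grip_force: 61.1
```

```bash
python3 -m creep '[[[0,1,0],0],[[0,1.5,0],0],[[0,1.5,0],0]]'; python3 -m creep '[[[0,1,0],0],[[0,1.5,0],0],[[0,1.5,0],0]]'; python3 -m creep '[[[0,1,0],0],[[0,1,0],0]]'
```

```text
time: 22.62
eef_pos: [0.6158, 0.1705, 0.1663]
ee_rot: [0.0, -0.01, 1.0, 0.0]
contact_force: [-1.8, -3.6, 4.1]
width: 0.343
grip_force: 61.1
time: 23.0
eef_pos: [0.6158, 0.1712, 0.1663]
ee_rot: [-0.0, -0.009, 1.0, -0.0]
contact_force: [-2.2, -5.6, 4.2]
width: 0.342
grip_force: 61.2
time: 23.25
eef_pos: [0.6158, 0.1712, 0.1664]
ee_rot: [-0.0, -0.009, 1.0, -0.001]
contact_force: [-2.3, -7.5, 5.3]
width: 0.342
grip_force: 61.2
```

Touched the stop: y holds at 0.1712 and the force rises. I'll ease off, open and retreat.

```bash
python3 -m creep '[[[0,-1.5,-1],0],[[0,-1.5,-1],0]]'; python3 -m creep '[[[0,-1.5,0],0],[[0,-1.5,0],0],[[0,-1.5,0],0],[[0,-1.5,0],0]]' 50
python3 -m creep '[[[0,0,-20],0],[[0,0,-60],0],[[0,0,-110],0],[[40,0,-150],0],[[80,0,-150],0],[[80,0,-150],0],[[80,0,-150],0]]'
python3 - <<'E'
from h import *
d=snap('wrist');a=d['img'][:,:,::-1]
b=snap('scene')['img'][210:340,260:440,::-1]
cv2.imwrite('pics/f.png',np.hstack([cv2.resize(a,(400,400))[:, :],cv2.resize(b,(400,400),interpolation=2)]))
cv2.imwrite('pics/wf.png',a)
E
```

```text
time: 23.5
eef_pos: [0.6158, 0.1712, 0.1671]
ee_rot: [-0.0, -0.01, 1.0, -0.0]
contact_force: [-0.6, -5.3, 2.5]
width: 0.338
grip_force: 60.7
time: 24.0
eef_pos: [0.6158, 0.1704, 0.1673]
ee_rot: [0.0, -0.01, 1.0, 0.0]
contact_force: [-0.1, 0.4, -0.4]
width: 0.587
grip_force: 0.0
time: 24.88
eef_pos: [0.5365, 0.1684, 0.3183]
ee_rot: [0.001, -0.01, 1.0, 0.0]
contact_force: [0.1, 0.4, 0.3]
width: 0.587
grip_force: 0.0
```

View pics/f.png

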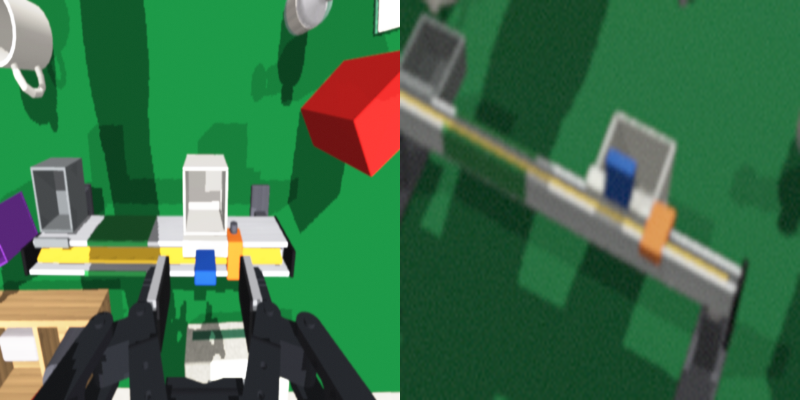

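The caddy hangs on the rail beside the orange stop, upright and free of the gripper. One last close crop at the contact.

```bash
python3 -c "
import cv2
a=cv2.imread('pics/wf.png');cv2.imwrite('pics/z.png',cv2.resize(a[200:300,270:420],(750,500),interpolation=2))"
```

```text
(no output)
```

View pics/z.png

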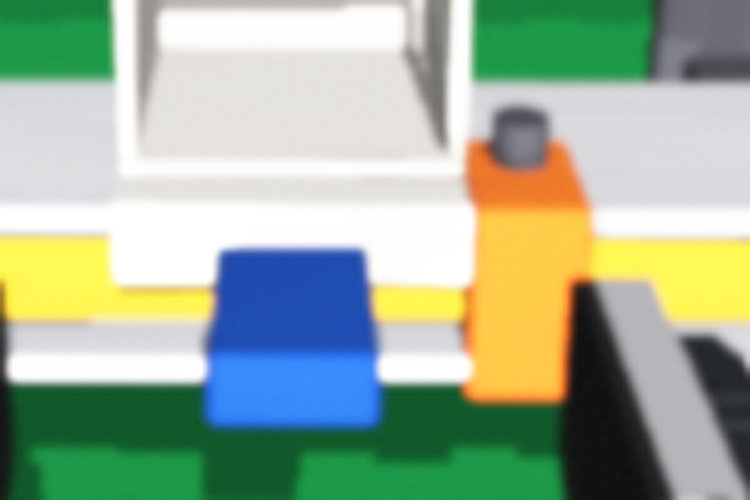

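The bridge end, at about (472,245) in the crop, meets the orange stop face with no gap, and the caddy sits level. Handing in.

```bash
python3 -c "
from cell import r
print(r.job_done())"
```

```text
the job is handed in; nothing more can be done
None
```

The white caddy was hooked on at the green bay, pressed down with about 21 N until it clicked in (a light upward tug confirmed it holds), slid left until it touched the orange stop, and released; I handed the job in at about 25 s, and no verdict was returned.

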